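# Snap an E-clip onto a pivot pin with a fork tool

### The job

Take the fork tool from its rest and use it to push the E-clip along the pivot stand's channel onto the groove of the pin hidden under the cover, until it has snapped fully home. Where exactly the pin stands must be felt: press gently, never with more than 15 N on the clip, and touch the clip with the fork only. Then lay the fork back on its rest the way it lay, let go of it, and leave the other things on the bench where they are.

Things in the scene. Friction and masses are not known exactly. Their poses are not given: they have to be found in the camera images.
- stand: Fixed pivot stand: dark foot plate 135x100x8, wooden block, aluminium deck. Origin on the bench under the middle of the pin's slot; +x is the push direction (away from the robot). Deck top level at z = 55, x = -86 to 44. Guide strips 5.5 high (x = -84 to 33) leave a channel 35 wide for clip and fork. A cover (x = -38 to 41, top at z = 75), open in front, leaves 17 free height above the deck.
- slot_mid (a point): Middle of the pin's slot, on the deck top, under the cover; axes as the stand's. A steel pin stands upright there at y = 0: groove of 12 diameter up to 7 above the deck, over it a head of 18 diameter. It is clamped tight in the slot, its axis anywhere from x = -17 to 17, differently each time; this reading does not tell where: feel for it. Never push the clip with over 15 N.
- clip: Loose steel E-clip, 5 thick, 31 across, flat on the deck in the channel, open mouth (+x) towards the pin. Origin on its underside at the ring's centre: on the pin's axis when home. Its sprung nibs meet the groove 10 short of home; the push rises to 6 to 10 N, falls off once the nibs pass the middle (5 short), then the clip slides home and stops hard on the pin.
- clip_back (a point): Middle of the clip's flat back edge (26 wide in y), at x = -16 in the clip's frame, 2.5 above its underside. A tab 8 wide sticks out 5.5 behind this edge; the fork's prongs pass beside it and press on the edge.
- fork: Loose fork tool, 211 long, about 0.12 kg, along its own x. Origin on the underside of the wooden handle, which is 20 wide, 22 high (z = 0 to 22), x = -53 to 46; grip it across y near x = 22 (its balance). Ahead of it a steel shank 12 wide and 8 high (z = 7 to 15) and a head 27 wide with two prongs.
- fork_tip (a point): Midway between the two prong ends: x = 158, z = 11 in the fork's frame. Prongs are 7 wide, 8 high (z = 7 to 15), the gap between them 13 wide and 14 deep.
- rest: Fixed wooden rest of the fork: foot bar 6 high with two saddles. Origin on the bench below where the fork's origin belongs; +x is the way the prongs point. Rear saddle (x = -48 to -36) carries the handle's underside at z = 30 between cheeks 28 apart; front saddle (x = 69 to 81) the shank's underside at z = 37 between cheeks 21 apart. Cheeks rise 11. Fingers have room between the saddles.
- glue_pot: Small dark jar with a pale lid, 38 across, 46 high, a bystander. Origin at the centre of its underside.
- rubber_block: Black rubber sanding block 42x68x26, a bystander. Origin at the centre of its underside.
- tape_runner: Blue and white tape dispenser 52x109x20, a bystander. Origin at the centre of its underside.

How it is judged:
By the outcome, as a careful person would: the job done as asked, in the order asked, and still so for the second after the job is handed in, with the robot touching nothing.
It also fails if it takes over 59 s, if anything falls off the work surface, if the arm or the gripper's body presses on something with over 40 N, if the wrist force passes 120 N, or if a joint passes its speed limit or range.

### The arm

A 7-joint arm with a two-finger parallel gripper is mounted at the origin on a cart in front of the work surface, level with it; the furniture and walls round the work are solid. World frame = base frame: x ahead of the robot, y to its left, z up, the work surface at z = 0. Lengths are in mm, angles in rad, forces in N, time in s.
With the tool pointing down it reaches from about 425 to 925 mm from the base axis. Payload 6.8 kg.
Tool frame: the origin (TCP) lies at the very end of the fingers, on their centre line; the grasp point (between the pads) lies 19 mm behind it; z points along the fingers, y is the line along which they close (so a half turn about z gives the same grasp; the last joint's range is limited). The gripper opens to 85 mm and grips with 20 to 120 N. Pads are 22 mm wide; open, the fingers measure 114 mm over their backs; the gripper's body (76 mm by 85 mm) begins 54 mm behind the grasp point. The pads swing forward as they close: fully open they stand 13 mm farther back than shut.
Start: joints at [1.094, 0.477, 0.022, 1.555, -0.011, 1.109, -0.083], TCP at [243.345, -629.628, 210.008] pointing down, gripper open.
Joint ranges: [-2.96, 2.96], [-0.34, 2.1], [-1.41, 1.46], [0.24, 2.44], [-1.37, 4.51], [0.17, 1.92], [-2.96, 2.96]. Speed limits (rad/s): [2.39, 2.39, 3.14, 3.14, 3.14, 3.14, 3.14].

### API

Orientations are given as a unit quaternion [w, x, y, z].
In Python, from bench import bot gives the robot as it stands.
- The arm moves only by the tool drive_tool, never from a script. Its argument "rows" is a list of rows, each an object with "translation": the shift along the tool's x, y, z in mm, a list of three; "turn": the turn about the tool's z in rad; "hand": the finger opening in mm, from 0 to 85.4. In form: [{"translation": [tx, ty, tz], "turn": turn, "hand": hand}, ...]. A call has 1 to 12 rows; each row shifts and turns the commanded pose from where the row before left it, along the tool's axes as they then stand; what a row does not reach is not made up. A row lasts 1/12 s, in which the tool goes at most 41.7 mm and 7.16 degrees, less where a joint would pass 70% of its speed; a pose out of reach is approached as far as the arm can. A call with a gripper value outside its range is refused whole. The fingers move at their own pace and stop on an object; the grip force is fixed at half the most. Time passes only in rows, so rows that do not move let the fingers close. It gives the time, the measured TCP pose, the force, the opening and the grip force at its end, in the units of the state.
- bot.state(): the state, without advancing time (a new reading comes with each control period).
- bot.camera(name): name is "scene" or "top" or "wrist"; returns a dict with "color" (400x640x3 uint8, red, green, blue), "fov_y" (degrees; the focal length in pixels is half the picture's height over the tangent of half this angle, whatever the lens; pixels are square), "cx", "cy" (the principal point, pixels), "dist" ([k1, k2, p1, p2, k3] as OpenCV has them; the pictures are not rectified), "eye" and "attitude" of the camera in the world. Camera axes: x right, y up, looking along -z (the intrinsics and any distortion apply to the point x, -y, -z); pixel columns grow to the right and rows downward; lengths in mm; the calibration is good to about 2 mm. A picture is of the moment at which its call begins. There is no depth.
- bot.hand_in(): hands the job in; it is judged then, once.
The state is a dict: "clock": time; "joint_positions": joint angles; "joint_velocities": joint speeds; "tau": joint torques, N m; "tcp_pos": TCP position; "tool_rot": TCP orientation; "wrist_force": force on the tool from outside, world axes, zero at the start; "moment": the same for the moment, N m; "gripper_width": finger opening in mm; "grasp_force": force on a finger pad.
Only numpy, scipy, OpenCV 4.12 (cv2) and the standard library are available. Lean on these libraries where they do the work, as an engineer would, in place of code of your own. Each camera call takes 0.05 s, during which the arm holds its last target. There are 200 camera calls.

## Working session

There is one attempt and no reset: what is moved stays moved. The work goes in short steps, Python scripts to look and compute and a tool call to move; the robot and the scene stay as the last step left them, time stands still between calls to the robot, and variables do not carry over. Pictures are saved under pics/ and viewed, at most 10 in all, crops included, and the job is handed in when it is done.

Besides the shell and the picture viewer there is one more tool, called after "Request:" in YAML: its name, and indented under it one key for each argument. drive_tool: Moves the arm, as the interface text tells. Its arguments: {"type":"object","properties":{"rows":{"type":"array","items":{"type":"object","properties":{"translation":{"type":"array","items":{"type":"number"}},"turn":{"type":"number"},"hand":{"type":"number"}}}}},"required":["rows"]}

```bash
mkdir -p pics; cat > h.py <<'E'
import numpy as np, cv2
from scipy.spatial.transform import Rotation as R
from bench import bot
def rot(q):
    q=np.array(q,float)
    return q if q.shape==(3,3) else R.from_quat([q[1],q[2],q[3],q[0]]).as_matrix()
def K(c):
    f=200/np.tan(np.radians(c["fov_y"])/2); return np.array([[f,0,c["cx"]],[0,f,c["cy"]],[0,0,1]])
def ray(c,px):
    u=cv2.undistortPoints(np.array(px,float).reshape(-1,1,2),K(c),np.array(c["dist"],float)).reshape(-1,2)
    d=np.c_[u[:,0],-u[:,1],-np.ones(len(u))]
    return np.array(c["eye"],float),d@rot(c["attitude"]).T
def onz(c,px,z):
    e,d=ray(c,px); return e+d*((z-e[2])/d[:,2])[:,None]
def proj(c,P):
    p=(np.array(P,float).reshape(-1,3)-np.array(c["eye"]))@rot(c["attitude"]); p=p*[1,-1,-1]
    return cv2.projectPoints(p.reshape(-1,1,3),np.zeros(3),np.zeros(3),K(c),np.array(c["dist"],float))[0].reshape(-1,2)
E
python3 - <<'E'
from h import *
import pickle
for n in("top","scene"):
    c=bot.camera(n); pickle.dump(c,open(n+".pkl","wb")); cv2.imwrite(f"pics/{n}.png",c["color"][:,:,::-1])
    print(n,c["fov_y"],c["cx"],c["cy"],c["dist"],c["eye"],c["attitude"])
s=bot.state();print(s)
E
```

```text
top 50.03495342825909 317.4207778262036 199.84578806311526 [-0.05289409  0.          0.          0.          0.        ] [418.89608662  26.31637923 935.70780131] [-0.69847962 -0.06583407  0.05624782  0.71037193]
scene 42.254723904367665 312.754432888225 198.68974650496114 [-0.15815941  0.          0.          0.          0.        ] [-90.83643835 470.44718738 905.14227387] [-0.42656736 -0.17576358  0.32877453  0.82404779]
{'clock': 0.1, 'joint_positions': array([ 1.09391085,  0.47770375,  0.02234531,  1.55628939, -0.01151119,
        1.10928202, -0.08312658]), 'joint_velocities': array([ 0.00129279, -0.00201262, -0.0019827 , -0.00314057, -0.0010896 ,
       -0.00024466,  0.00039332]), 'tau': array([ 4.15770468e-03, -5.97767544e+01,  1.61355045e+00, -2.81957173e+01,
        1.28169681e-02,  5.08796147e-03, -6.49596110e-07]), 'tcp_pos': array([ 243.1281744 , -629.12731496,  209.15885798]), 'tool_rot': array([-7.52977021e-04,  9.83048691e-01,  1.83343030e-01, -1.92652914e-04]), 'wrist_force': array([0.66652877, 0.34906289, 0.20096409]), 'moment': array([ 0.03640626, -0.01984854,  0.00376133]), 'grasp_force': 0.0, 'gripper_width': 85.56476187453474}
```

View pics/top.png

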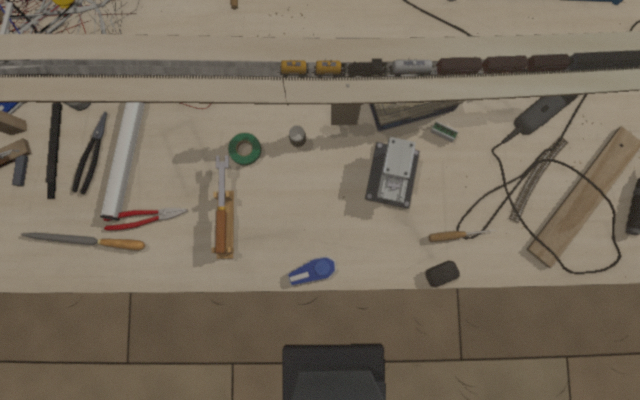

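View pics/scene.png

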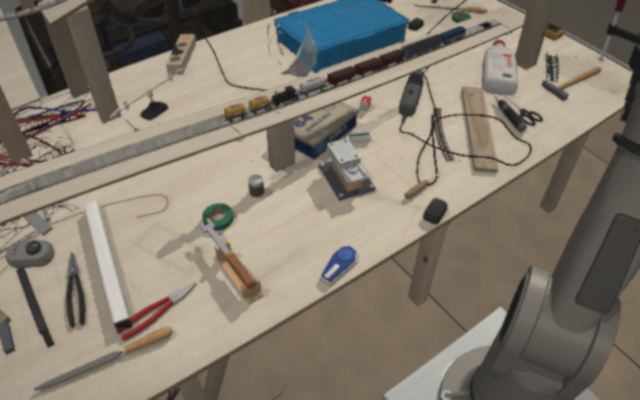

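The top view shows the fork on its rest around (222,205), prongs up in the image (+x), the stand at (395,172), the glue pot at (297,134), the tape runner at (312,270) and the rubber block at (443,272). The scene view agrees. Next I enlarge the fork and stand.

```bash
python3 - <<'E'
from h import *
import pickle
c=pickle.load(open("top.pkl","rb"));im=c["color"][:,:,::-1]
a=cv2.resize(im[150:265,190:260],None,fx=5,fy=5,interpolation=cv2.INTER_CUBIC)
b=cv2.resize(im[130:215,360:428],None,fx=6.5,fy=6.5,interpolation=cv2.INTER_CUBIC)
W=np.zeros((580,350+445,3),np.uint8);W[:575,:350]=a;W[:b.shape[0],350:350+b.shape[1]]=b
cv2.imwrite("pics/crop.png",W);print(b.shape)
for px,z in(((222,160),40),((222,250),52),((395,172),75),((343,100),0),((410,100),100),((297,134),46)):print(px,onz(c,[px],z).round(0))
# mask orange handle
hsv=cv2.cvtColor(np.ascontiguousarray(im),cv2.COLOR_BGR2HSV)
m=cv2.inRange(hsv[150:265,190:260],(3,130,60),(16,255,255));y,x=np.nonzero(m);print(len(x),x.min()+190,x.max()+190,y.min()+150,y.max()+150)
E
```

```text
(552, 442, 3)
(222, 160) [[667. 243.  40.]]
(222, 250) [[472. 236.  52.]]
(395, 172) [[ 625. -124.   75.]]
(343, 100) [[816. -25.   0.]]
(410, 100) [[ 771. -158.  100.]]
(297, 134) [[720.  79.  46.]]
389 214 226 210 253
```

View pics/crop.png

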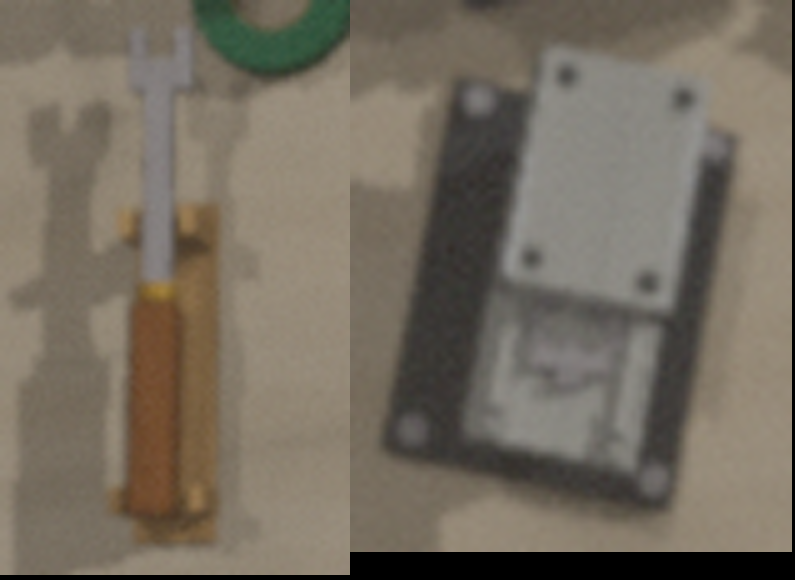

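Fork: handle rear end near (221,253), front end (221,209), prong tips mid (222.2,155.6). Stand: cover corners (389,137),(415,143.5),(409,178),(383.5,172); the clip is just in front of the cover near (390,185).

```bash
python3 - <<'E'
from h import *
import pickle
c=pickle.load(open("top.pkl","rb"))
A=lambda p:np.array(p,float)/5+[190-.4,150-.4]
B=lambda p:(np.array(p,float)-[350,0])/6.5+[360-.42,130-.42]
cov=onz(c,B([(540,45),(708,88),(668,312),(503,275)]),75);print(cov.round(1))
fr=(cov[0]+cov[1])/2;bk=(cov[2]+cov[3])/2
x=(fr-bk)[:2];print("cover len",np.hypot(*x),"w",np.hypot(*(cov[0]-cov[1])),np.hypot(*(cov[2]-cov[3])));
yy=((cov[0]-cov[1])+(cov[3]-cov[2]))[:2]; yaw1=np.arctan2(x[1],x[0]);yaw2=np.arctan2(-yy[0],yy[1]);print("yaw",yaw1,yaw2)
ft=onz(c,B([(383,447),(668,508),(737,135),(457,78)]),8);print(ft.round(1))
x=(ft[3]+ft[2]-ft[0]-ft[1])[:2]/2;y=(ft[0]+ft[3]-ft[1]-ft[2])[:2]/2
print("foot",np.hypot(*x),np.hypot(*y),np.arctan2(x[1],x[0]),np.arctan2(-y[0],y[1]),ft.mean(0))
yaw=np.mean([yaw1,yaw2]);u=np.array([np.cos(yaw),np.sin(yaw)])
print("origin from cover",cov.mean(0)[:2]-1.5*u)
tips=onz(c,A([(137,28),(185,28)]),45);h=onz(c,A([(155,515),(157,295)]),52);sh=onz(c,A([(142,200),(145,110)]),45)
print("tips",tips,"handle",h,"shankL",sh)
print("tip yaw",np.arctan2(*(sh[1]-sh[0])[[1,0]]))
# scene view check
s=pickle.load(open("scene.pkl","rb"))
f=(tips.mean(0)+0);print(proj(s,[f,[*cov[0][:2],75],[*cov[2][:2],75]]), proj(s,h))
im=s["color"][:,:,::-1]
W=np.zeros((570,795,3),np.uint8)
a=cv2.resize(im[215:305,195:270],None,fx=5,fy=5,interpolation=cv2.INTER_CUBIC);b=cv2.resize(im[130:205,310:380],None,fx=5.8,fy=5.8,interpolation=cv2.INTER_CUBIC)
W[:a.shape[0],:375]=a;W[:b.shape[0],380:380+b.shape[1]]=b;cv2.imwrite("pics/scrop.png",W)
E
```

```text
[[ 701.1 -114.7   75. ]
 [ 685.8 -168.    75. ]
 [ 612.3 -151.1   75. ]
 [ 625.3  -99.4   75. ]]Traceback (most recent call last):
  File "<stdin>", line 8, in <module>
TypeError: return arrays must be of ArrayType
```

```bash
python3 - <<'E'
from h import *
import pickle
n=lambda v:np.linalg.norm(v[:2])
c=pickle.load(open("top.pkl","rb"))
A=lambda p:np.array(p,float)/5+[190-.4,150-.4]
B=lambda p:(np.array(p,float)-[350,0])/6.5+[360-.42,130-.42]
cov=onz(c,B([(540,45),(708,88),(668,312),(503,275)]),75)
fr=(cov[0]+cov[1])/2;bk=(cov[2]+cov[3])/2
x=(fr-bk)[:2];print("cover len",n(x),"w",n(cov[0]-cov[1]),n(cov[2]-cov[3]));
yy=((cov[0]-cov[1])+(cov[3]-cov[2]))[:2]; yaw1=np.arctan2(x[1],x[0]);yaw2=np.arctan2(-yy[0],yy[1]);print("yaw",yaw1,yaw2)
ft=onz(c,B([(383,447),(668,508),(737,135),(457,78)]),8);print(ft.round(1))
x=(ft[3]+ft[2]-ft[0]-ft[1])[:2]/2;y=(ft[0]+ft[3]-ft[1]-ft[2])[:2]/2
print("foot",n(x),n(y),np.arctan2(x[1],x[0]),np.arctan2(-y[0],y[1]),ft.mean(0))
yaw=np.mean([yaw1,yaw2]);u=np.array([np.cos(yaw),np.sin(yaw)])
print("origin from cover",cov.mean(0)[:2]-1.5*u)
tips=onz(c,A([(137,28),(185,28)]),45);h=onz(c,A([(155,515),(157,295)]),52);sh=onz(c,A([(142,200),(145,110)]),45)
print("tips",tips,"handle",h,"shankL",sh)
s=pickle.load(open("scene.pkl","rb"))
print(proj(s,[tips.mean(0),cov[0],cov[2]]), proj(s,h))
im=s["color"][:,:,::-1]
W=np.zeros((570,795,3),np.uint8)
a=cv2.resize(im[215:305,195:270],None,fx=5,fy=5,interpolation=cv2.INTER_CUBIC);b=cv2.resize(im[130:205,310:380],None,fx=5.8,fy=5.8,interpolation=cv2.INTER_CUBIC)
W[:a.shape[0],:375]=a;W[:b.shape[0],380:380+b.shape[1]]=b;cv2.imwrite("pics/scrop.png",W)
E
```

```text
cover len 76.35066820540776 w 55.501684959062345 53.30993337160104
yaw -0.2117815036222048 -0.26312255832805165
[[ 582.4  -66.1    8. ]
 [ 559.8 -161.4    8. ]
 [ 689.5 -192.2    8. ]
 [ 711.7  -96.3    8. ]]
foot 133.01905324583726 98.1481640396474 -0.23128131719534978 -0.23011494042304956 [ 635.88053625 -129.02467821    8.        ]
origin from cover [ 654.68770889 -132.96318232]
tips [[676.57565267 253.0520688   45.        ]
 [676.10622771 232.09737946  45.        ]] handle [[466.45366991 238.62896788  52.        ]
 [558.3396953  239.78079971  52.        ]] shankL [[600.56495919 248.88414124  45.        ]
 [639.99833192 248.59430095  45.        ]]
[[202.5947572  220.47862034]
 [325.57535454 143.55337294]
 [359.50813444 157.26197397]] [[251.29523141 281.7517807 ]
 [228.56414703 252.21275371]]
```

View pics/scrop.png

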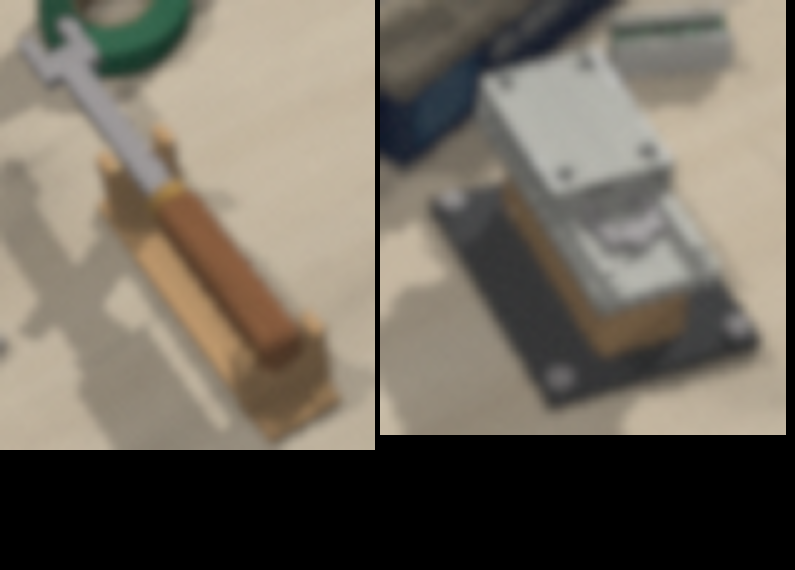

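The scene view confirms the fork lying in both saddles and the clip flat in the channel in front of the cover. Fork grip point is at about (541,240), the stand origin at about (655,-132), yaw about -0.23. Moving over the fork.

Request:
drive_tool:
  rows:
    - {"translation": [0, 0, 0], "turn": 0.12, "hand": 85}
    - {"translation": [0, 0, 0], "turn": 0.12, "hand": 85}
    - {"translation": [0, 0, 0], "turn": 0.12, "hand": 85}
    - {"translation": [12, -35, 0], "turn": 0, "hand": 85}
    - {"translation": [12, -35, 0], "turn": 0, "hand": 85}
    - {"translation": [12, -35, 0], "turn": 0, "hand": 85}
    - {"translation": [12, -35, 0], "turn": 0, "hand": 85}
    - {"translation": [12, -35, 0], "turn": 0, "hand": 85}
    - {"translation": [12, -35, 0], "turn": 0, "hand": 85}
    - {"translation": [12, -35, 0], "turn": 0, "hand": 85}
    - {"translation": [12, -35, 0], "turn": 0, "hand": 85}
    - {"translation": [12, -35, 0], "turn": 0, "hand": 85}

```text
clock: 1.1
tcp_pos: [348.5, -311.8, 209.8]
tool_rot: [-0.0, 1.0, 0.004, -0.0]
wrist_force: [1.4, -0.3, 0.7]
gripper_width: 85.2
grasp_force: 0.0
```

Request:
drive_tool:
  rows:
    - {"translation": [12, -35, 0], "turn": 0, "hand": 85}
    - {"translation": [12, -35, 0], "turn": 0, "hand": 85}
    - {"translation": [12, -35, 0], "turn": 0, "hand": 85}
    - {"translation": [12, -35, 0], "turn": 0, "hand": 85}
    - {"translation": [12, -35, 0], "turn": 0, "hand": 85}
    - {"translation": [12, -35, 0], "turn": 0, "hand": 85}
    - {"translation": [12, -35, 0], "turn": 0, "hand": 85}
    - {"translation": [12, -35, 0], "turn": 0, "hand": 85}
    - {"translation": [12, -35, 0], "turn": 0, "hand": 85}
    - {"translation": [12, -35, 0], "turn": 0, "hand": 85}
    - {"translation": [12, -35, 0], "turn": 0, "hand": 85}
    - {"translation": [0, 0, 0], "turn": 0, "hand": 85}

```text
clock: 2.1
tcp_pos: [478.5, 80.5, 210.4]
tool_rot: [-0.002, 1.0, 0.009, 0.001]
wrist_force: [0.2, 0.4, 1.6]
gripper_width: 84.9
grasp_force: 0.0
```

Request:
drive_tool:
  rows:
    - {"translation": [12, -32, 0], "turn": 0, "hand": 85}
    - {"translation": [12, -32, 0], "turn": 0, "hand": 85}
    - {"translation": [12, -32, 0], "turn": 0, "hand": 85}
    - {"translation": [12, -32, 0], "turn": 0, "hand": 85}
    - {"translation": [12, -32, 0], "turn": 0, "hand": 85}
    - {"translation": [0, 0, 0], "turn": 0, "hand": 85}
    - {"translation": [0, 0, 0], "turn": 0, "hand": 85}

```text
clock: 2.68
tcp_pos: [535.3, 234.9, 209.3]
tool_rot: [-0.0, 1.0, 0.006, -0.001]
wrist_force: [0.4, -0.8, -0.9]
gripper_width: 84.8
grasp_force: 0.0
```

```bash
python3 - <<'E'
from h import *
import pickle
c=bot.camera("wrist");pickle.dump(c,open("w1.pkl","wb"));cv2.imwrite("pics/w1.png",c["color"][:,:,::-1])
s=bot.state();print(s["tcp_pos"],rot(s["tool_rot"])[:,0],s["wrist_force"],c["eye"])
print(proj(c,[[519,239,52],[541,240,52],[677,242,45]]))
E
```

```text
[535.31718467 232.85082282 209.27969609] [ 0.9999502   0.00988282 -0.0013916 ] [ 0.23953424  0.28809576 -0.2126845 ] [604.8537101  235.56379144 372.34094301]
[[315.29638128 195.5646991 ]
 [314.59051668 176.9054033 ]
 [313.89977613  47.87144403]]
```

View pics/w1.png

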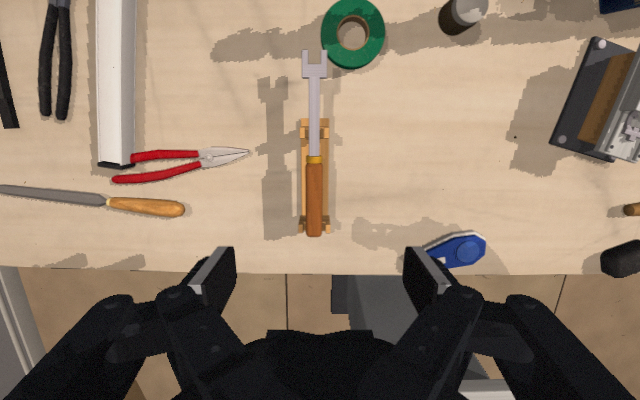

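Wrist view: fork prong ends at about (314.5,50), shank near (314,110), handle rear at (314.5,236), centred and almost parallel to the tool.

```bash
python3 - <<'E'
from h import *
import pickle
c=pickle.load(open("w1.pkl","rb"));im=c["color"]
hsv=cv2.cvtColor(im,cv2.COLOR_RGB2HSV)
# row-wise edges of fork: grey levels
for r in (70,90,130,175,195,215,230):
    d=np.abs(np.diff(im[r,295:335].astype(int),axis=0)).sum(1);i=np.argsort(d)[-4:];print(r,sorted((i+295.5).tolist()),im[r,300:330:3].sum(1))
col=im[:,306].sum(1).astype(int);print(list(zip(range(44,60),col[44:60])));col=im[:,314].astype(int).sum(1);print(list(zip(range(226,244),col[226:244])))
print(onz(c,[(314.5,50)],45),onz(c,[(314.5,237)],52),onz(c,[(314.3,160)],52))
E
```

```text
70 [300.5, 301.5, 302.5, 331.5] [557 534 527 523 521 519 517 512 513 439]
90 [307.5, 308.5, 309.5, 319.5] [556 559 553 489 545 531 524 485 491 490]
130 [304.5, 308.5, 319.5, 323.5] [472 481 271 448 523 528 491 272 412 484]
175 [296.5, 301.5, 304.5, 305.5] [397 481 197 293 304 282 292 294 357 379]
195 [296.5, 301.5, 304.5, 305.5] [405 481 197 283 310 306 286 284 356 382]
215 [296.5, 302.5, 305.5, 328.5] [323 364 191 283 285 289 306 263 300 302]
230 [303.5, 304.5, 305.5, 325.5] [355 296 209 290 275 285 305 272 323 472]
[(44, np.int64(416)), (45, np.int64(424)), (46, np.int64(424)), (47, np.int64(422)), (48, np.int64(424)), (49, np.int64(373)), (50, np.int64(525)), (51, np.int64(520)), (52, np.int64(527)), (53, np.int64(526)), (54, np.int64(517)), (55, np.int64(523)), (56, np.int64(521)), (57, np.int64(517)), (58, np.int64(516)), (59, np.int64(517))]
[(226, np.int64(296)), (227, np.int64(293)), (228, np.int64(291)), (229, np.int64(287)), (230, np.int64(293)), (231, np.int64(291)), (232, np.int64(279)), (233, np.int64(287)), (234, np.int64(287)), (235, np.int64(260)), (236, np.int64(283)), (237, np.int64(480)), (238, np.int64(553)), (239, np.int64(557)), (240, np.int64(553)), (241, np.int64(555)), (242, np.int64(557)), (243, np.int64(565))]
[[674.94568385 241.35416072  45.        ]] [[467.04420077 239.50904959  52.        ]] [[560.28025162 240.48608251  52.        ]]
```

Request:
drive_tool:
  rows:
    - {"translation": [5, -6, 30], "turn": 0, "hand": 85}
    - {"translation": [0, 0, 30], "turn": 0, "hand": 85}
    - {"translation": [0, 0, 30], "turn": 0, "hand": 85}
    - {"translation": [0, 0, 30], "turn": 0, "hand": 60}
    - {"translation": [0, 0, 25], "turn": 0, "hand": 50}
    - {"translation": [0, 0, 20], "turn": 0, "hand": 50}
    - {"translation": [0, 0, 12], "turn": 0, "hand": 50}
    - {"translation": [0, 0, 6], "turn": 0, "hand": 50}
    - {"translation": [0, 0, 0], "turn": 0, "hand": 50}
    - {"translation": [0, 0, 0], "turn": 0, "hand": 50}

```text
clock: 3.57
tcp_pos: [541.3, 238.7, 27.8]
tool_rot: [-0.0, 1.0, 0.004, 0.001]
wrist_force: [0.2, 0.5, 0.5]
gripper_width: 50.0
grasp_force: 0.0
```

```bash
python3 - <<'E'
from h import *
for i in range(3):
    c=bot.camera("wrist");s=bot.state();print(s["tcp_pos"],rot(s["tool_rot"])[:,0].round(4),s["wrist_force"].round(1),s["gripper_width"])
E
```

```text
[541.68479317 239.13132462  28.31655975] [1.     0.0083 0.0019] [-0.2  0.2  0.6] 50.1688987177398
[541.73533952 239.32120497  28.45491365] [1.     0.0085 0.0022] [-0.5 -0.1 -0.3] 50.020241219832954
[541.74557523 239.39274317  28.45251831] [1.     0.0086 0.0023] [ 0.5 -0.3 -0.4] 49.96915855312208
```

Request:
drive_tool:
  rows:
    - {"translation": [0, -0.6, 3], "turn": 0, "hand": 40}
    - {"translation": [0, 0, 0], "turn": 0, "hand": 30}
    - {"translation": [0, 0, 0], "turn": 0, "hand": 22}
    - {"translation": [0, 0, 0], "turn": 0, "hand": 15}
    - {"translation": [0, 0, 0], "turn": 0, "hand": 10}
    - {"translation": [0, 0, 0], "turn": 0, "hand": 5}
    - {"translation": [0, 0, 0], "turn": 0, "hand": 5}
    - {"translation": [0, 0, 0], "turn": 0, "hand": 5}

```text
clock: 4.38
tcp_pos: [540.9, 240.0, 24.5]
tool_rot: [-0.0, 1.0, 0.004, 0.0]
wrist_force: [-0.9, 0.4, 5.0]
gripper_width: 17.9
grasp_force: 59.0
```

Request:
drive_tool:
  rows:
    - {"translation": [0, 0, -5], "turn": 0, "hand": 5}
    - {"translation": [0, 0, -15], "turn": 0, "hand": 5}
    - {"translation": [0, 0, -25], "turn": 0, "hand": 5}
    - {"translation": [0, 0, -25], "turn": 0, "hand": 5}
    - {"translation": [0, 0, -25], "turn": 0, "hand": 5}
    - {"translation": [0, 0, -20], "turn": 0, "hand": 5}
    - {"translation": [0, 0, -10], "turn": 0, "hand": 5}
    - {"translation": [-4, 15, 0], "turn": 0, "hand": 5}
    - {"translation": [-9, 30, 0], "turn": 0, "hand": 5}
    - {"translation": [-9, 30, 0], "turn": 0, "hand": 5}
    - {"translation": [-9, 30, 0], "turn": 0, "hand": 5}
    - {"translation": [-9, 30, 0], "turn": 0, "hand": 5}

```text
clock: 5.38
tcp_pos: [499.9, 101.5, 147.4]
tool_rot: [0.001, 1.0, 0.004, -0.001]
wrist_force: [0.5, -0.7, -1.4]
gripper_width: 17.5
grasp_force: 58.9
```

Request:
drive_tool:
  rows:
    - {"translation": [-9, 30, 0], "turn": 0, "hand": 5}
    - {"translation": [-9, 30, 0], "turn": 0, "hand": 5}
    - {"translation": [-9, 30, 0], "turn": 0, "hand": 5}
    - {"translation": [-9, 30, 0], "turn": 0, "hand": 5}
    - {"translation": [-9, 30, 0], "turn": 0, "hand": 5}
    - {"translation": [-6, 20, 0], "turn": 0, "hand": 5}
    - {"translation": [-4, 15, 0], "turn": 0, "hand": 5}
    - {"translation": [0, 0, 0], "turn": 0.08, "hand": 5}
    - {"translation": [0, 0, 0], "turn": 0.08, "hand": 5}
    - {"translation": [0, 0, 0], "turn": 0.08, "hand": 5}
    - {"translation": [0, 0, 0], "turn": 0, "hand": 5}
    - {"translation": [0, 0, 0], "turn": 0, "hand": 5}

```text
clock: 6.38
tcp_pos: [447.2, -81.8, 148.0]
tool_rot: [0.0, 0.993, -0.115, -0.001]
wrist_force: [0.2, 0.4, -1.6]
gripper_width: 17.4
grasp_force: 58.9
```

```bash
python3 - <<'E'
from h import *
import pickle
bot.camera("top");bot.camera("top")
c=bot.camera("wrist");pickle.dump(c,open("w2.pkl","wb"));im=c["color"][:,:,::-1]
s=bot.state();print(s["clock"],s["tcp_pos"],rot(s["tool_rot"])[:,0],s["wrist_force"],s["gripper_width"],c["eye"])
o=np.array([655,-132.]);u=np.array([np.cos(.232),-np.sin(.232)]);v=np.array([-u[1],u[0]])
print(proj(c,[[*(o-38*u),75],[*(o-86*u),55],[*(o-60*u),55]]))
p=proj(c,[[*(o-60*u),55]])[0];x0=int(np.clip(p[0]-100,0,440));y0=int(np.clip(p[1]-60,0,250));print(x0,y0)
cv2.imwrite("pics/w2.png",cv2.resize(im[y0:y0+150,x0:x0+200],None,fx=4,fy=4,interpolation=cv2.INTER_CUBIC))
E
```

```text
6.5333 [447.98861262 -81.33431595 148.55897649] [ 9.73777446e-01 -2.27500991e-01 -8.85480525e-04] [ 0.22336606  0.16521255 -1.00683257] 17.83195009778948 [515.52080721 -97.36626925 311.40722476]
[[321.67428378 -32.18326545]
 [321.17239464  46.44261017]
 [321.31836829  11.34699429]]
221 0
```

View pics/w2.png

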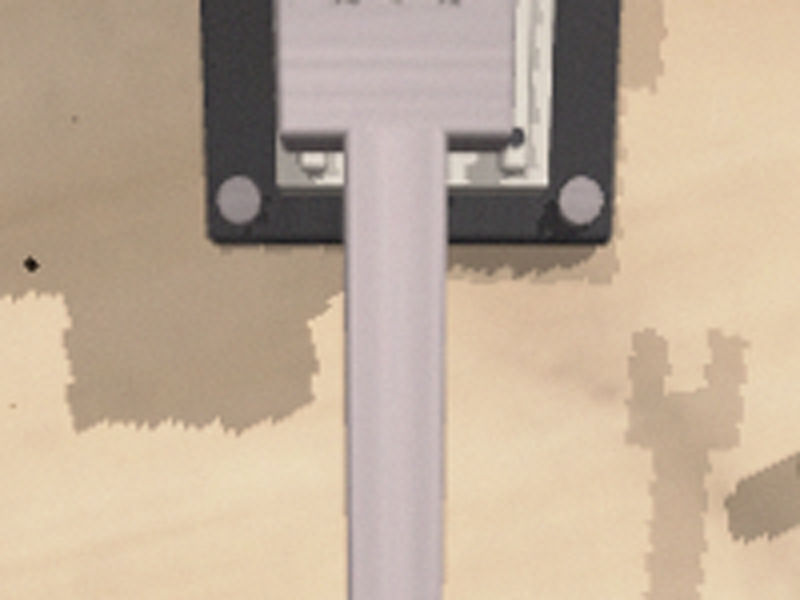

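The wrist crop shows the fork head over the stand's near end; deck near edge spans crop (278..550,187), i.e. picture (290.5..358.5,46.8), and the foot edge (207..612,242). I check the lateral offset and enlarge the clip region from the first pictures.

```bash
python3 - <<'E'
from h import *
import pickle
c=pickle.load(open("w2.pkl","rb"))
o=np.array([655,-132.]);u=np.array([np.cos(.232),-np.sin(.232)]);v=np.array([-u[1],u[0]])
Q=lambda p:np.array(p,float)/4+[221-.4,-.4]
def st(P):d=P[:,:2]-o;return np.c_[d@u,d@v].round(1)
print("deck edge",st(onz(c,Q([(278,187),(550,187)]),55)))
print("foot",st(onz(c,Q([(210,242),(610,242),(205,60),(618,60)]),8)))
print("strips",st(onz(c,Q([(313,172),(513,172)]),60.5)))
print("head rear corners at fork, z guess",onz(c,Q([(280,135),(517,135)]),148.5+5.5+15)[:,:2], "shank rows", onz(c,Q([(349,500),(443,500)]),148.5+20.5)[:,:2])
# rectified deck views at z=60 for x -90..-30, y -30..30, 6 px/mm
out=[]
for n in("top","scene"):
    k=pickle.load(open(n+".pkl","rb"))
    Y,X=np.mgrid[30:-30:-1/6,-92:-27:1/6] if 0 else np.meshgrid(np.arange(30,-30,-1/6),np.arange(-92,-27,1/6),indexing="ij")
    P=np.c_[(o+X.reshape(-1,1)*u+Y.reshape(-1,1)*v),np.full(X.size,60)]
    m=proj(k,P).astype(np.float32).reshape(*X.shape,2)
    out.append(cv2.remap(np.ascontiguousarray(k["color"][:,:,::-1]),m[:,:,0],m[:,:,1],cv2.INTER_CUBIC))
W=np.hstack(out);W=cv2.convertScaleAbs(W,alpha=1.5,beta=-60);print(W.shape);cv2.imwrite("pics/clip.png",W)
E
```

```text
deck edge [[-86.   25.4]
 [-85.7 -30.2]]
foot [[-87.7  46.7]
 [-87.4 -51.2]
 [-47.4  46.6]
 [-47.  -51.3]]
strips [[-84.4  17.9]
 [-84.3 -22.1]]
head rear corners at fork, z guess [[ 554.9733504   -93.44916369]
 [ 548.92352753 -119.43872525]] shank rows [[ 514.1953126   -91.53725466]
 [ 511.61723512 -102.59664084]]
(360, 780, 3)
```

View pics/clip.png

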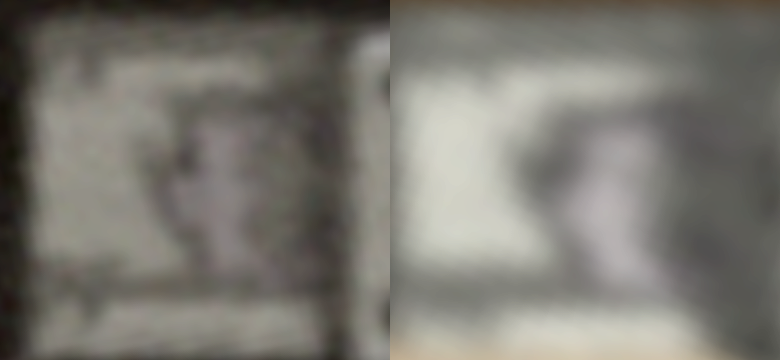

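Wrist view puts the stand centre line about 1.5–2.3 mm to the right of nominal, and the fork agrees to under 1 mm. The rectified views show the clip's tab ending near x=-67. Lowering the fork behind it at tip x≈-76.

Request:
drive_tool:
  rows:
    - {"translation": [1.6, 3.2, 10], "turn": 0, "hand": 5}
    - {"translation": [0, 0, 20], "turn": 0, "hand": 5}
    - {"translation": [0, 0, 20], "turn": 0, "hand": 5}
    - {"translation": [0, 0, 20], "turn": 0, "hand": 5}
    - {"translation": [0, 0, 15], "turn": 0, "hand": 5}
    - {"translation": [0, 0, 10], "turn": 0, "hand": 5}
    - {"translation": [0, 0, 4], "turn": 0, "hand": 5}
    - {"translation": [0, 0, 0], "turn": 0, "hand": 5}
    - {"translation": [0, 0, 0], "turn": 0, "hand": 5}

```text
clock: 7.28
tcp_pos: [449.7, -84.7, 50.2]
tool_rot: [-0.0, 0.993, -0.115, 0.0]
wrist_force: [-0.2, 0.2, -1.4]
gripper_width: 17.5
grasp_force: 58.9
```

```bash
python3 - <<'E'
from h import *
import pickle
F=[]
for i in range(4):
    c=bot.camera("wrist");s=bot.state();F.append(s["wrist_force"]);
print(s["clock"],s["tcp_pos"],rot(s["tool_rot"])[:,0],np.mean(F,0))
pickle.dump(c,open("w3.pkl","wb"));im=c["color"][:,:,::-1]
k=bot.camera("scene");b=k["color"][125:205,300:385,::-1]
W=np.zeros((600,800,3),np.uint8);W[:,:400]=cv2.resize(im[0:210,250:390],(400,600),interpolation=cv2.INTER_CUBIC);W[:376,400:]=cv2.resize(b,(400,376),interpolation=cv2.INTER_CUBIC)
cv2.imwrite("pics/w3.png",W)
E
```

```text
7.4833 [450.03911644 -84.80359268  50.76954156] [ 0.97338796 -0.22915725  0.00168112] [-0.23130486  0.10547343 -1.40787313]
```

View pics/w3.png

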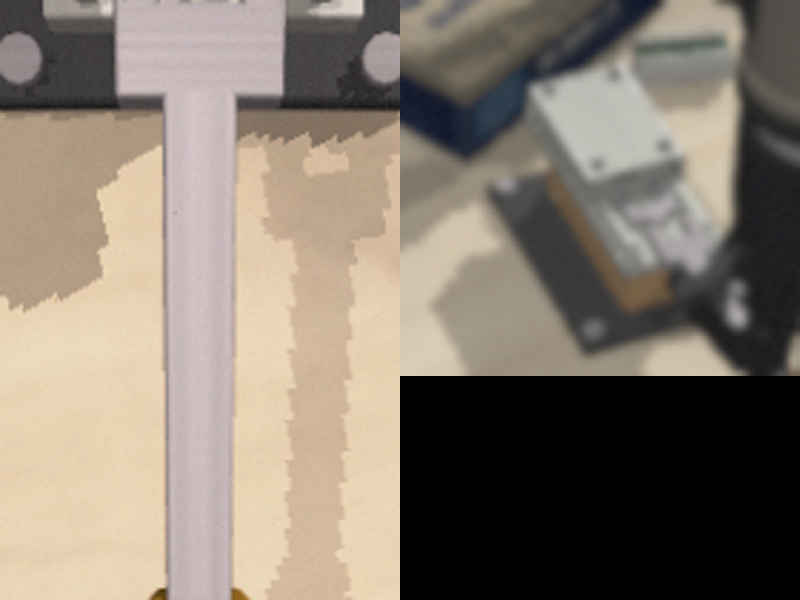

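Fork head (116..284, middle 200) sits within about 0.6 mm of the deck's middle (45..362, 203); scene view shows the prongs just behind the clip. Lowering the rest.

Request:
drive_tool:
  rows:
    - {"translation": [0, 0.3, 3], "turn": 0, "hand": 5}
    - {"translation": [0, 0, 2], "turn": 0, "hand": 5}
    - {"translation": [0, 0, 0], "turn": 0, "hand": 5}

```text
clock: 7.78
tcp_pos: [449.0, -85.0, 44.7]
tool_rot: [0.0, 0.993, -0.115, -0.0]
wrist_force: [0.4, 0.3, -2.4]
gripper_width: 17.7
grasp_force: 58.9
```

Request:
drive_tool:
  rows:
    - {"translation": [0, 0, 1], "turn": 0, "hand": 5}
    - {"translation": [0, 0, 0], "turn": 0, "hand": 5}
    - {"translation": [0, 0, 0], "turn": 0, "hand": 5}

```text
clock: 8.03
tcp_pos: [449.2, -85.0, 43.9]
tool_rot: [-0.0, 0.993, -0.115, -0.0]
wrist_force: [0.0, 0.1, -0.9]
gripper_width: 17.5
grasp_force: 58.9
```

Request:
drive_tool:
  rows:
    - {"translation": [0, 0, 1], "turn": 0, "hand": 5}
    - {"translation": [0, 0, 0], "turn": 0, "hand": 5}
    - {"translation": [0, 0, 0], "turn": 0, "hand": 5}

```text
clock: 8.28
tcp_pos: [449.2, -85.0, 43.0]
tool_rot: [0.0, 0.993, -0.115, -0.0]
wrist_force: [-0.4, -1.1, -0.6]
gripper_width: 17.5
grasp_force: 58.9
```

Request:
drive_tool:
  rows:
    - {"translation": [1, 0, 0], "turn": 0, "hand": 5}
    - {"translation": [2, 0, 0], "turn": 0, "hand": 5}
    - {"translation": [2, 0, 0], "turn": 0, "hand": 5}
    - {"translation": [2, 0, 0], "turn": 0, "hand": 5}
    - {"translation": [2, 0, 0], "turn": 0, "hand": 5}
    - {"translation": [1, 0, 0], "turn": 0, "hand": 5}
    - {"translation": [1, 0, 0], "turn": 0, "hand": 5}
    - {"translation": [1, 0, 0], "turn": 0, "hand": 5}
    - {"translation": [1, 0, 0], "turn": 0, "hand": 5}
    - {"translation": [1, 0, 0], "turn": 0, "hand": 5}
    - {"translation": [1, 0, 0], "turn": 0, "hand": 5}
    - {"translation": [1, 0, 0], "turn": 0, "hand": 5}

```text
clock: 9.28
tcp_pos: [464.9, -88.7, 43.0]
tool_rot: [0.0, 0.993, -0.115, -0.0]
wrist_force: [-0.6, -0.1, -1.1]
gripper_width: 17.9
grasp_force: 58.9
```

Request:
drive_tool:
  rows:
    - {"translation": [1, 0, 0], "turn": 0, "hand": 5}
    - {"translation": [1, 0, 0], "turn": 0, "hand": 5}
    - {"translation": [1, 0, 0], "turn": 0, "hand": 5}
    - {"translation": [1, 0, 0], "turn": 0, "hand": 5}
    - {"translation": [1, 0, 0], "turn": 0, "hand": 5}
    - {"translation": [1, 0, 0], "turn": 0, "hand": 5}
    - {"translation": [1, 0, 0], "turn": 0, "hand": 5}
    - {"translation": [1, 0, 0], "turn": 0, "hand": 5}

```text
clock: 9.95
tcp_pos: [472.7, -90.5, 43.0]
tool_rot: [0.0, 0.993, -0.115, -0.0]
wrist_force: [-0.8, -0.6, -1.1]
gripper_width: 17.9
grasp_force: 58.9
```

```bash
cat > st.py <<'E'
from h import *
F=[];p=[]
for i in range(3):
    k=bot.camera("scene");s=bot.state();F.append(s["wrist_force"]);p.append(s["tcp_pos"])
u=np.array([.9732,-.2299]);v=np.array([.2299,.9732]);p=np.mean(p,0);F=np.mean(F,0)
d=p[:2]-[655,-132];R_=rot(s["tool_rot"])
print(round(s["clock"],2),"tip xs",(d@u+135.5).round(2),"ys",(d@v).round(2),"z",p[2].round(2),"Fpush",-(F[:2]@u).round(2),"Fy",(F[:2]@v).round(2),"Fz",F[2].round(2),"M",s["moment"].round(2),R_[:,0].round(4))
E
python3 st.py
```

```text
10.1 tip xs -51.21 ys -1.49 z 43.04 Fpush -0.47 Fy -0.62 Fz -1.14 M [-0.04 -0.03 -0.01] [ 9.734e-01 -2.292e-01  3.000e-04]
```

Request:
drive_tool:
  rows:
    - {"translation": [0.7, 0, 0], "turn": 0, "hand": 5}
    - {"translation": [0.7, 0, 0], "turn": 0, "hand": 5}
    - {"translation": [0.7, 0, 0], "turn": 0, "hand": 5}
    - {"translation": [0.7, 0, 0], "turn": 0, "hand": 5}
    - {"translation": [0.7, 0, 0], "turn": 0, "hand": 5}
    - {"translation": [0.7, 0, 0], "turn": 0, "hand": 5}
    - {"translation": [0.7, 0, 0], "turn": 0, "hand": 5}
    - {"translation": [0.7, 0, 0], "turn": 0, "hand": 5}
    - {"translation": [0.7, 0, 0], "turn": 0, "hand": 5}

```text
clock: 10.85
tcp_pos: [478.8, -92.0, 43.0]
tool_rot: [0.0, 0.993, -0.115, -0.0]
wrist_force: [-0.4, 0.4, -1.5]
gripper_width: 17.8
grasp_force: 58.9
```

Request:
drive_tool:
  rows:
    - {"translation": [0.5, 0, 0], "turn": 0, "hand": 5}
    - {"translation": [0.5, 0, 0], "turn": 0, "hand": 5}
    - {"translation": [0.5, 0, 0], "turn": 0, "hand": 5}
    - {"translation": [0.5, 0, 0], "turn": 0, "hand": 5}
    - {"translation": [0.5, 0, 0], "turn": 0, "hand": 5}
    - {"translation": [0.5, 0, 0], "turn": 0, "hand": 5}

```text
clock: 11.35
tcp_pos: [481.7, -92.6, 43.0]
tool_rot: [0.0, 0.993, -0.115, 0.0]
wrist_force: [-0.4, 0.1, -1.2]
gripper_width: 17.6
grasp_force: 58.9
```

```bash
cat >> st.py <<'E'
import sys
if len(sys.argv)>1: cv2.imwrite(sys.argv[1],cv2.resize(k["color"][130:205,310:390,::-1],None,fx=7,fy=7,interpolation=cv2.INTER_CUBIC))
E
python3 st.py pics/s4.png
```

```text
11.5 tip xs -42.04 ys -1.49 z 43.03 Fpush 0.01 Fy 0.15 Fz -1.41 M [0.02 0.01 0.02] [ 9.734e-01 -2.292e-01  2.000e-04]
```

View pics/s4.png

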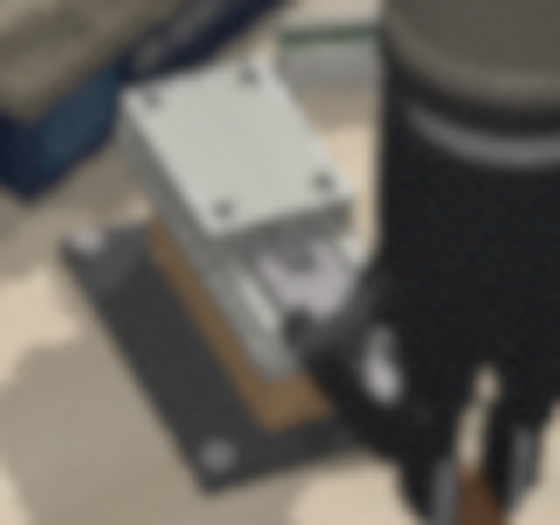

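The scene crop shows the prongs entering under the cover with the slot gap at (305,260) and no clip left outside; the clip has moved in front of the fork. I continue slowly, watching the force.

Request:
drive_tool:
  rows:
    - {"translation": [0.4, 0, 0], "turn": 0, "hand": 5}
    - {"translation": [0.4, 0, 0], "turn": 0, "hand": 5}
    - {"translation": [0.4, 0, 0], "turn": 0, "hand": 5}
    - {"translation": [0.4, 0, 0], "turn": 0, "hand": 5}
    - {"translation": [0.4, 0, 0], "turn": 0, "hand": 5}
    - {"translation": [0.4, 0, 0], "turn": 0, "hand": 5}
    - {"translation": [0.4, 0, 0], "turn": 0, "hand": 5}

```text
clock: 12.08
tcp_pos: [484.5, -93.3, 43.0]
tool_rot: [0.0, 0.993, -0.115, 0.0]
wrist_force: [0.3, 0.4, -0.8]
gripper_width: 17.8
grasp_force: 58.9
```

Request:
drive_tool:
  rows:
    - {"translation": [0.4, 0, 0], "turn": 0, "hand": 5}
    - {"translation": [0.4, 0, 0], "turn": 0, "hand": 5}
    - {"translation": [0.4, 0, 0], "turn": 0, "hand": 5}
    - {"translation": [0.4, 0, 0], "turn": 0, "hand": 5}
    - {"translation": [0.4, 0, 0], "turn": 0, "hand": 5}
    - {"translation": [0.4, 0, 0], "turn": 0, "hand": 5}
    - {"translation": [0.4, 0, 0], "turn": 0, "hand": 5}

```text
clock: 12.67
tcp_pos: [487.2, -93.9, 43.0]
tool_rot: [0.0, 0.993, -0.115, 0.0]
wrist_force: [-0.4, -0.5, -1.8]
gripper_width: 17.7
grasp_force: 58.9
```

Request:
drive_tool:
  rows:
    - {"translation": [0.4, 0, 0], "turn": 0, "hand": 5}
    - {"translation": [0.4, 0, 0], "turn": 0, "hand": 5}
    - {"translation": [0.4, 0, 0], "turn": 0, "hand": 5}
    - {"translation": [0.4, 0, 0], "turn": 0, "hand": 5}
    - {"translation": [0.4, 0, 0], "turn": 0, "hand": 5}
    - {"translation": [0.4, 0, 0], "turn": 0, "hand": 5}
    - {"translation": [0.4, 0, 0], "turn": 0, "hand": 5}

```text
clock: 13.25
tcp_pos: [489.9, -94.5, 43.0]
tool_rot: [-0.0, 0.993, -0.115, -0.0]
wrist_force: [-0.2, -0.3, -1.1]
gripper_width: 17.8
grasp_force: 58.9
```

Request:
drive_tool:
  rows:
    - {"translation": [0.4, 0, 0], "turn": 0, "hand": 5}
    - {"translation": [0.4, 0, 0], "turn": 0, "hand": 5}
    - {"translation": [0.4, 0, 0], "turn": 0, "hand": 5}
    - {"translation": [0.4, 0, 0], "turn": 0, "hand": 5}
    - {"translation": [0.4, 0, 0], "turn": 0, "hand": 5}
    - {"translation": [0.4, 0, 0], "turn": 0, "hand": 5}
    - {"translation": [0.4, 0, 0], "turn": 0, "hand": 5}

```text
clock: 13.83
tcp_pos: [492.6, -95.2, 43.0]
tool_rot: [0.0, 0.993, -0.115, -0.0]
wrist_force: [0.7, 0.2, -1.7]
gripper_width: 18.1
grasp_force: 58.9
```

Tip at about -30.8, no load yet.

Request:
drive_tool:
  rows:
    - {"translation": [0.4, 0, 0], "turn": 0, "hand": 5}
    - {"translation": [0.4, 0, 0], "turn": 0, "hand": 5}
    - {"translation": [0.4, 0, 0], "turn": 0, "hand": 5}
    - {"translation": [0.4, 0, 0], "turn": 0, "hand": 5}
    - {"translation": [0.4, 0, 0], "turn": 0, "hand": 5}
    - {"translation": [0.4, 0, 0], "turn": 0, "hand": 5}
    - {"translation": [0.4, 0, 0], "turn": 0, "hand": 5}

```text
clock: 14.42
tcp_pos: [495.4, -95.9, 43.0]
tool_rot: [0.0, 0.993, -0.115, 0.0]
wrist_force: [-0.5, -0.1, -0.7]
gripper_width: 17.6
grasp_force: 58.9
```

Request:
drive_tool:
  rows:
    - {"translation": [0.4, 0, 0], "turn": 0, "hand": 5}
    - {"translation": [0.4, 0, 0], "turn": 0, "hand": 5}
    - {"translation": [0.4, 0, 0], "turn": 0, "hand": 5}
    - {"translation": [0.4, 0, 0], "turn": 0, "hand": 5}
    - {"translation": [0.4, 0, 0], "turn": 0, "hand": 5}
    - {"translation": [0.4, 0, 0], "turn": 0, "hand": 5}
    - {"translation": [0.4, 0, 0], "turn": 0, "hand": 5}

```text
clock: 15.0
tcp_pos: [498.1, -96.5, 43.0]
tool_rot: [-0.0, 0.993, -0.115, 0.0]
wrist_force: [0.2, 0.5, -0.6]
gripper_width: 17.8
grasp_force: 58.9
```

Request:
drive_tool:
  rows:
    - {"translation": [0.4, 0, 0], "turn": 0, "hand": 5}
    - {"translation": [0.4, 0, 0], "turn": 0, "hand": 5}
    - {"translation": [0.4, 0, 0], "turn": 0, "hand": 5}
    - {"translation": [0.4, 0, 0], "turn": 0, "hand": 5}
    - {"translation": [0.4, 0, 0], "turn": 0, "hand": 5}
    - {"translation": [0.4, 0, 0], "turn": 0, "hand": 5}
    - {"translation": [0.4, 0, 0], "turn": 0, "hand": 5}

```text
clock: 15.58
tcp_pos: [500.8, -97.1, 43.0]
tool_rot: [0.0, 0.993, -0.115, 0.0]
wrist_force: [0.4, -0.4, -0.8]
gripper_width: 17.5
grasp_force: 58.9
```

Request:
drive_tool:
  rows:
    - {"translation": [0.4, 0, 0], "turn": 0, "hand": 5}
    - {"translation": [0.4, 0, 0], "turn": 0, "hand": 5}
    - {"translation": [0.4, 0, 0], "turn": 0, "hand": 5}
    - {"translation": [0.4, 0, 0], "turn": 0, "hand": 5}
    - {"translation": [0.4, 0, 0], "turn": 0, "hand": 5}
    - {"translation": [0.4, 0, 0], "turn": 0, "hand": 5}
    - {"translation": [0.4, 0, 0], "turn": 0, "hand": 5}

```text
clock: 16.17
tcp_pos: [503.6, -97.8, 43.0]
tool_rot: [0.0, 0.993, -0.115, 0.0]
wrist_force: [0.3, 0.9, -1.2]
gripper_width: 17.6
grasp_force: 58.9
```

Request:
drive_tool:
  rows:
    - {"translation": [0.4, 0, 0], "turn": 0, "hand": 5}
    - {"translation": [0.4, 0, 0], "turn": 0, "hand": 5}
    - {"translation": [0.4, 0, 0], "turn": 0, "hand": 5}
    - {"translation": [0.4, 0, 0], "turn": 0, "hand": 5}
    - {"translation": [0.4, 0, 0], "turn": 0, "hand": 5}
    - {"translation": [0.4, 0, 0], "turn": 0, "hand": 5}
    - {"translation": [0.4, 0, 0], "turn": 0, "hand": 5}

```text
clock: 16.75
tcp_pos: [506.3, -98.4, 43.0]
tool_rot: [0.0, 0.993, -0.115, 0.0]
wrist_force: [-0.1, 0.5, -1.6]
gripper_width: 17.6
grasp_force: 58.9
```

Request:
drive_tool:
  rows:
    - {"translation": [0.4, 0, 0], "turn": 0, "hand": 5}
    - {"translation": [0.4, 0, 0], "turn": 0, "hand": 5}
    - {"translation": [0.4, 0, 0], "turn": 0, "hand": 5}
    - {"translation": [0.4, 0, 0], "turn": 0, "hand": 5}
    - {"translation": [0.4, 0, 0], "turn": 0, "hand": 5}
    - {"translation": [0.4, 0, 0], "turn": 0, "hand": 5}
    - {"translation": [0.4, 0, 0], "turn": 0, "hand": 5}

```text
clock: 17.33
tcp_pos: [509.0, -99.0, 43.0]
tool_rot: [0.0, 0.993, -0.115, 0.0]
wrist_force: [0.1, 0.4, -2.1]
gripper_width: 18.0
grasp_force: 58.9
```

Request:
drive_tool:
  rows:
    - {"translation": [0.4, 0, 0], "turn": 0, "hand": 5}
    - {"translation": [0.4, 0, 0], "turn": 0, "hand": 5}
    - {"translation": [0.4, 0, 0], "turn": 0, "hand": 5}
    - {"translation": [0.4, 0, 0], "turn": 0, "hand": 5}
    - {"translation": [0.4, 0, 0], "turn": 0, "hand": 5}
    - {"translation": [0.4, 0, 0], "turn": 0, "hand": 5}
    - {"translation": [0.4, 0, 0], "turn": 0, "hand": 5}

```text
clock: 17.92
tcp_pos: [511.7, -99.6, 43.0]
tool_rot: [-0.0, 0.993, -0.115, -0.0]
wrist_force: [-0.1, -0.3, -1.4]
gripper_width: 17.8
grasp_force: 59.0
```

Request:
drive_tool:
  rows:
    - {"translation": [0.4, 0, 0], "turn": 0, "hand": 5}
    - {"translation": [0.4, 0, 0], "turn": 0, "hand": 5}
    - {"translation": [0.4, 0, 0], "turn": 0, "hand": 5}
    - {"translation": [0.4, 0, 0], "turn": 0, "hand": 5}
    - {"translation": [0.4, 0, 0], "turn": 0, "hand": 5}

```text
clock: 18.33
tcp_pos: [513.3, -100.0, 42.9]
tool_rot: [0.0, 0.993, -0.115, -0.0]
wrist_force: [-2.3, 1.3, -0.4]
gripper_width: 17.6
grasp_force: 59.0
```

Contact: push 2.5 N at tip about -9.5. Small steps now.

Request:
drive_tool:
  rows:
    - {"translation": [0.3, 0, 0], "turn": 0, "hand": 5}
    - {"translation": [0.3, 0, 0], "turn": 0, "hand": 5}
    - {"translation": [0.3, 0, 0], "turn": 0, "hand": 5}

```text
clock: 18.58
tcp_pos: [513.9, -100.1, 42.8]
tool_rot: [-0.0, 0.993, -0.115, -0.001]
wrist_force: [-3.3, 1.5, -1.0]
gripper_width: 17.7
grasp_force: 59.0
```

Request:
drive_tool:
  rows:
    - {"translation": [0.3, 0, 0], "turn": 0, "hand": 5}
    - {"translation": [0.3, 0, 0], "turn": 0, "hand": 5}
    - {"translation": [0.3, 0, 0], "turn": 0, "hand": 5}

```text
clock: 18.83
tcp_pos: [514.6, -100.3, 42.7]
tool_rot: [-0.0, 0.993, -0.115, -0.001]
wrist_force: [-3.8, 2.4, -0.7]
gripper_width: 17.7
grasp_force: 59.0
```

Request:
drive_tool:
  rows:
    - {"translation": [0.3, 0, 0], "turn": 0, "hand": 5}
    - {"translation": [0.3, 0, 0], "turn": 0, "hand": 5}
    - {"translation": [0.3, 0, 0], "turn": 0, "hand": 5}

```text
clock: 19.08
tcp_pos: [515.2, -100.4, 42.7]
tool_rot: [-0.0, 0.993, -0.115, -0.001]
wrist_force: [-4.1, 2.3, -0.2]
gripper_width: 17.6
grasp_force: 59.1
```

Request:
drive_tool:
  rows:
    - {"translation": [0.3, 0, 0], "turn": 0, "hand": 5}
    - {"translation": [0.3, 0, 0], "turn": 0, "hand": 5}
    - {"translation": [0.3, 0, 0], "turn": 0, "hand": 5}

```text
clock: 19.33
tcp_pos: [515.8, -100.6, 42.5]
tool_rot: [0.0, 0.993, -0.115, -0.001]
wrist_force: [-5.2, 2.5, -0.1]
gripper_width: 17.7
grasp_force: 59.1
```

Request:
drive_tool:
  rows:
    - {"translation": [0.3, 0, 0], "turn": 0, "hand": 5}
    - {"translation": [0.3, 0, 0], "turn": 0, "hand": 5}

```text
clock: 19.5
tcp_pos: [516.2, -100.8, 42.5]
tool_rot: [0.0, 0.993, -0.115, -0.001]
wrist_force: [-6.5, 2.7, -0.3]
gripper_width: 17.6
grasp_force: 59.1
```

Request:
drive_tool:
  rows:
    - {"translation": [0.3, 0, -0.3], "turn": 0, "hand": 5}
    - {"translation": [0.3, 0, 0], "turn": 0, "hand": 5}
    - {"translation": [0.3, 0, 0], "turn": 0, "hand": 5}

```text
clock: 19.75
tcp_pos: [517.5, -101.0, 42.9]
tool_rot: [0.0, 0.993, -0.115, -0.001]
wrist_force: [-4.8, 1.9, -1.1]
gripper_width: 17.9
grasp_force: 59.0
```

Request:
drive_tool:
  rows:
    - {"translation": [0.3, 0, 0], "turn": 0, "hand": 5}
    - {"translation": [0.3, 0, 0], "turn": 0, "hand": 5}

```text
clock: 19.92
tcp_pos: [519.9, -101.6, 43.4]
tool_rot: [-0.0, 0.993, -0.115, 0.001]
wrist_force: [-0.1, 0.2, -1.4]
gripper_width: 17.6
grasp_force: 58.9
```

Request:
drive_tool:
  rows:
    - {"translation": [0.3, 0, 0], "turn": 0, "hand": 5}
    - {"translation": [0.3, 0, 0], "turn": 0, "hand": 5}

```text
clock: 20.08
tcp_pos: [521.2, -102.1, 43.8]
tool_rot: [0.0, 0.993, -0.116, 0.001]
wrist_force: [0.8, -0.4, -0.0]
gripper_width: 17.7
grasp_force: 58.9
```

Request:
drive_tool:
  rows:
    - {"translation": [0.2, 0, 0], "turn": 0, "hand": 5}
    - {"translation": [0.2, 0, 0], "turn": 0, "hand": 5}
    - {"translation": [0, 0, 0], "turn": 0, "hand": 5}

```text
clock: 20.33
tcp_pos: [520.6, -101.9, 43.4]
tool_rot: [0.0, 0.993, -0.115, 0.0]
wrist_force: [-0.4, -0.3, -1.4]
gripper_width: 17.8
grasp_force: 59.0
```

Request:
drive_tool:
  rows:
    - {"translation": [0.3, 0, 0], "turn": 0, "hand": 5}
    - {"translation": [0.3, 0, 0], "turn": 0, "hand": 5}
    - {"translation": [0, 0, 0], "turn": 0, "hand": 5}

```text
clock: 20.58
tcp_pos: [520.9, -101.8, 43.3]
tool_rot: [0.0, 0.993, -0.115, 0.0]
wrist_force: [0.4, 1.0, -2.0]
gripper_width: 17.7
grasp_force: 59.0
```

Request:
drive_tool:
  rows:
    - {"translation": [0.3, 0, 0], "turn": 0, "hand": 5}
    - {"translation": [0.3, 0, 0], "turn": 0, "hand": 5}
    - {"translation": [0, 0, 0], "turn": 0, "hand": 5}

```text
clock: 20.83
tcp_pos: [521.4, -101.9, 43.3]
tool_rot: [0.0, 0.993, -0.115, 0.0]
wrist_force: [-0.1, 0.5, -0.7]
gripper_width: 17.9
grasp_force: 59.0
```

Request:
drive_tool:
  rows:
    - {"translation": [0.3, 0, 0], "turn": 0, "hand": 5}
    - {"translation": [0.3, 0, 0], "turn": 0, "hand": 5}
    - {"translation": [0, 0, 0], "turn": 0, "hand": 5}

```text
clock: 21.08
tcp_pos: [522.0, -102.1, 43.3]
tool_rot: [0.0, 0.993, -0.115, 0.0]
wrist_force: [-0.2, 0.5, -1.4]
gripper_width: 17.7
grasp_force: 59.0
```

Request:
drive_tool:
  rows:
    - {"translation": [0.3, 0, 0], "turn": 0, "hand": 5}
    - {"translation": [0.2, 0, 0], "turn": 0, "hand": 5}
    - {"translation": [0, 0, 0], "turn": 0, "hand": 5}

```text
clock: 21.33
tcp_pos: [522.4, -102.1, 43.3]
tool_rot: [-0.0, 0.993, -0.115, -0.0]
wrist_force: [-0.1, 1.3, -1.0]
gripper_width: 17.8
grasp_force: 59.0
```

Request:
drive_tool:
  rows:
    - {"translation": [0.3, 0, 0], "turn": 0, "hand": 5}
    - {"translation": [0.2, 0, 0], "turn": 0, "hand": 5}
    - {"translation": [0, 0, 0], "turn": 0, "hand": 5}

```text
clock: 21.58
tcp_pos: [522.8, -102.3, 43.2]
tool_rot: [0.0, 0.993, -0.115, -0.0]
wrist_force: [-1.1, 0.3, -0.6]
gripper_width: 17.6
grasp_force: 59.0
```

Request:
drive_tool:
  rows:
    - {"translation": [0.3, 0, 0], "turn": 0, "hand": 5}
    - {"translation": [0.2, 0, 0], "turn": 0, "hand": 5}
    - {"translation": [0, 0, 0], "turn": 0, "hand": 5}

```text
clock: 21.83
tcp_pos: [522.8, -102.4, 43.1]
tool_rot: [0.0, 0.993, -0.115, -0.001]
wrist_force: [-2.1, 0.6, -0.8]
gripper_width: 18.0
grasp_force: 59.0
```

Request:
drive_tool:
  rows:
    - {"translation": [0.3, 0, 0], "turn": 0, "hand": 5}
    - {"translation": [0.2, 0, 0], "turn": 0, "hand": 5}
    - {"translation": [0, 0, 0], "turn": 0, "hand": 5}

```text
clock: 22.08
tcp_pos: [523.0, -102.4, 43.0]
tool_rot: [0.0, 0.993, -0.115, -0.001]
wrist_force: [-3.4, 1.5, -0.7]
gripper_width: 17.5
grasp_force: 59.0
```

The hard stop is felt at TCP x≈522.9 (10 mm past the first contact). I press a little more firmly to confirm, to about 8 N.

Request:
drive_tool:
  rows:
    - {"translation": [0.3, 0, 0], "turn": 0, "hand": 5}
    - {"translation": [0.3, 0, 0], "turn": 0, "hand": 5}
    - {"translation": [0, 0, 0], "turn": 0, "hand": 5}

```text
clock: 22.33
tcp_pos: [523.0, -102.5, 42.8]
tool_rot: [0.0, 0.993, -0.115, -0.001]
wrist_force: [-5.5, 1.3, -0.7]
gripper_width: 17.9
grasp_force: 59.0
```

Request:
drive_tool:
  rows:
    - {"translation": [0.3, 0, 0], "turn": 0, "hand": 5}
    - {"translation": [0.3, 0, 0], "turn": 0, "hand": 5}
    - {"translation": [0, 0, 0], "turn": 0, "hand": 5}

```text
clock: 22.58
tcp_pos: [523.0, -102.5, 42.7]
tool_rot: [0.0, 0.993, -0.115, -0.002]
wrist_force: [-6.9, 2.4, -0.7]
gripper_width: 17.5
grasp_force: 59.1
```

Request:
drive_tool:
  rows:
    - {"translation": [0.3, 0, 0], "turn": 0, "hand": 5}
    - {"translation": [0, 0, 0], "turn": 0, "hand": 5}

```text
clock: 22.75
tcp_pos: [523.0, -102.5, 42.6]
tool_rot: [0.0, 0.993, -0.115, -0.002]
wrist_force: [-7.4, 1.4, -0.1]
gripper_width: 17.8
grasp_force: 59.1
```

Request:
drive_tool:
  rows:
    - {"translation": [-1, 0, 0], "turn": 0, "hand": 5}
    - {"translation": [-1, 0, 0], "turn": 0, "hand": 5}
    - {"translation": [-2, 0, 0], "turn": 0, "hand": 5}
    - {"translation": [-4, 0, 0], "turn": 0, "hand": 5}
    - {"translation": [-8, 0, 0], "turn": 0, "hand": 5}
    - {"translation": [-8, 0, 0], "turn": 0, "hand": 5}
    - {"translation": [-10, 0, 0], "turn": 0, "hand": 5}
    - {"translation": [-10, 0, 0], "turn": 0, "hand": 5}
    - {"translation": [-10, 0, 0], "turn": 0, "hand": 5}
    - {"translation": [-10, 0, 0], "turn": 0, "hand": 5}
    - {"translation": [-8, 0, 0], "turn": 0, "hand": 5}
    - {"translation": [0, 0, 0], "turn": 0, "hand": 5}

```text
clock: 23.75
tcp_pos: [452.8, -86.1, 43.1]
tool_rot: [0.0, 0.993, -0.115, -0.001]
wrist_force: [-0.4, 0.4, -1.8]
gripper_width: 17.7
grasp_force: 59.0
```

Request:
drive_tool:
  rows:
    - {"translation": [0, 0, -5], "turn": 0, "hand": 5}
    - {"translation": [0, 0, -15], "turn": 0, "hand": 5}
    - {"translation": [0, 0, -25], "turn": 0, "hand": 5}
    - {"translation": [0, 0, -25], "turn": 0, "hand": 5}
    - {"translation": [0, 0, -20], "turn": 0, "hand": 5}
    - {"translation": [0, 0, -10], "turn": 0, "hand": 5}
    - {"translation": [0, 0, 0], "turn": -0.08, "hand": 5}
    - {"translation": [0, 0, 0], "turn": -0.08, "hand": 5}
    - {"translation": [0, 0, 0], "turn": -0.08, "hand": 5}
    - {"translation": [0, 0, 0], "turn": 0, "hand": 5}

```text
clock: 24.58
tcp_pos: [455.4, -86.5, 143.2]
tool_rot: [-0.0, 1.0, 0.006, 0.0]
wrist_force: [0.1, -0.4, -1.5]
gripper_width: 17.5
grasp_force: 59.0
```

Request:
drive_tool:
  rows:
    - {"translation": [4, -15, 0], "turn": 0, "hand": 5}
    - {"translation": [8, -30, 0], "turn": 0, "hand": 5}
    - {"translation": [8, -30, 0], "turn": 0, "hand": 5}
    - {"translation": [8, -30, 0], "turn": 0, "hand": 5}
    - {"translation": [8, -30, 0], "turn": 0, "hand": 5}
    - {"translation": [8, -30, 0], "turn": 0, "hand": 5}
    - {"translation": [8, -30, 0], "turn": 0, "hand": 5}
    - {"translation": [8, -30, 0], "turn": 0, "hand": 5}
    - {"translation": [8, -30, 0], "turn": 0, "hand": 5}
    - {"translation": [8, -30, 0], "turn": 0, "hand": 5}
    - {"translation": [8, -25, 0], "turn": 0, "hand": 5}
    - {"translation": [4, -15, 0], "turn": 0, "hand": 5}

```text
clock: 25.58
tcp_pos: [540.6, 243.2, 143.1]
tool_rot: [-0.001, 1.0, 0.005, 0.0]
wrist_force: [-0.2, -0.3, -0.6]
gripper_width: 17.7
grasp_force: 59.0
```

Request:
drive_tool:
  rows:
    - {"translation": [0, 0, 0], "turn": 0, "hand": 5}
    - {"translation": [0, 0, 0], "turn": 0, "hand": 5}
    - {"translation": [0, 0, 0], "turn": 0, "hand": 5}
    - {"translation": [0, 0, 0], "turn": 0, "hand": 5}

```text
clock: 25.92
tcp_pos: [540.4, 237.2, 143.0]
tool_rot: [0.001, 1.0, 0.003, -0.0]
wrist_force: [-0.7, -0.6, -0.9]
gripper_width: 18.0
grasp_force: 59.0
```

```bash
python3 st.py >/dev/null; python3 - <<'E'
from h import *
s=bot.state();print(s["clock"],s["tcp_pos"],rot(s["tool_rot"]).round(4)[:,0])
E
```

```text
26.0667 [540.5075796  238.04037184 143.35852325] [1.0e+00 6.9e-03 1.0e-04]
```

Request:
drive_tool:
  rows:
    - {"translation": [0.4, -1.9, 10], "turn": 0, "hand": 5}
    - {"translation": [0, 0, 20], "turn": 0, "hand": 5}
    - {"translation": [0, 0, 25], "turn": 0, "hand": 5}
    - {"translation": [0, 0, 25], "turn": 0, "hand": 5}
    - {"translation": [0, 0, 15], "turn": 0, "hand": 5}
    - {"translation": [0, 0, 6], "turn": 0, "hand": 5}
    - {"translation": [0, 0, 0], "turn": 0, "hand": 5}
    - {"translation": [0, 0, 0], "turn": 0, "hand": 5}
    - {"translation": [0, 0, 0], "turn": 0, "hand": 5}
    - {"translation": [0, 0, 0], "turn": 0, "hand": 5}

```text
clock: 26.9
tcp_pos: [541.7, 241.8, 43.6]
tool_rot: [-0.001, 1.0, 0.004, 0.001]
wrist_force: [0.0, 0.2, -1.1]
gripper_width: 17.6
grasp_force: 58.9
```

```bash
python3 - <<'E'
from h import *
for i in range(3):
    bot.camera("wrist");s=bot.state()
print(s["clock"],s["tcp_pos"],rot(s["tool_rot"]).round(4)[:,0],s["wrist_force"])
E
```

```text
27.05 [541.30151798 241.49068672  43.13904022] [1.     0.0086 0.0014] [-0.16615728  0.14081778 -1.15012585]
```

Request:
drive_tool:
  rows:
    - {"translation": [-0.3, 0.8, 4], "turn": 0, "hand": 5}
    - {"translation": [0, 0, 4], "turn": 0, "hand": 5}
    - {"translation": [0, 0, 4], "turn": 0, "hand": 5}
    - {"translation": [0, 0, 2], "turn": 0, "hand": 5}
    - {"translation": [0, 0, 1], "turn": 0, "hand": 5}
    - {"translation": [0, 0, 0], "turn": 0, "hand": 5}
    - {"translation": [0, 0, 0], "turn": 0, "hand": 5}
    - {"translation": [0, 0, 0], "turn": 0, "hand": 5}

```text
clock: 27.72
tcp_pos: [540.6, 240.6, 27.4]
tool_rot: [-0.0, 1.0, 0.004, 0.0]
wrist_force: [-0.1, -0.0, -1.2]
gripper_width: 17.5
grasp_force: 59.0
```

Request:
drive_tool:
  rows:
    - {"translation": [0, 0, 1], "turn": 0, "hand": 5}
    - {"translation": [0, 0, 1], "turn": 0, "hand": 5}
    - {"translation": [0, 0, 0.5], "turn": 0, "hand": 5}
    - {"translation": [0, 0, 0], "turn": 0, "hand": 5}
    - {"translation": [0, 0, 0], "turn": 0, "hand": 5}

```text
clock: 28.13
tcp_pos: [540.5, 240.4, 24.8]
tool_rot: [0.0, 1.0, 0.004, -0.0]
wrist_force: [0.2, 0.1, -0.9]
gripper_width: 17.5
grasp_force: 59.0
```

Request:
drive_tool:
  rows:
    - {"translation": [0, 0, 0.4], "turn": 0, "hand": 5}
    - {"translation": [0, 0, 0], "turn": 0, "hand": 5}

```text
clock: 28.3
tcp_pos: [540.6, 240.5, 24.6]
tool_rot: [0.0, 1.0, 0.004, 0.0]
wrist_force: [0.2, -0.6, 0.5]
gripper_width: 17.6
grasp_force: 59.2
```

Request:
drive_tool:
  rows:
    - {"translation": [0, 0, 0.4], "turn": 0, "hand": 5}
    - {"translation": [0, 0, 0], "turn": 0, "hand": 5}

```text
clock: 28.47
tcp_pos: [540.6, 240.5, 24.6]
tool_rot: [0.0, 1.0, 0.004, 0.0]
wrist_force: [-2.7, -1.3, 4.9]
gripper_width: 17.5
grasp_force: 59.7
```

Seated in the saddles (z force up). Releasing slowly, then lifting clear.

Request:
drive_tool:
  rows:
    - {"translation": [0, 0, -0.4], "turn": 0, "hand": 19}
    - {"translation": [0, 0, 0], "turn": 0, "hand": 22}
    - {"translation": [0, 0, 0], "turn": 0, "hand": 26}
    - {"translation": [0, 0, 0], "turn": 0, "hand": 32}
    - {"translation": [0, 0, 0], "turn": 0, "hand": 40}
    - {"translation": [0, 0, 0], "turn": 0, "hand": 46}
    - {"translation": [0, 0, 0], "turn": 0, "hand": 46}
    - {"translation": [0, 0, -5], "turn": 0, "hand": 46}
    - {"translation": [0, 0, -15], "turn": 0, "hand": 46}
    - {"translation": [0, 0, -25], "turn": 0, "hand": 46}
    - {"translation": [0, 0, -30], "turn": 0, "hand": 46}
    - {"translation": [0, 0, -30], "turn": 0, "hand": 46}

```text
clock: 29.47
tcp_pos: [539.9, 240.3, 130.5]
tool_rot: [0.0, 1.0, 0.005, -0.001]
wrist_force: [0.4, 1.0, 0.2]
gripper_width: 46.0
grasp_force: 0.0
```

Request:
drive_tool:
  rows:
    - {"translation": [0, 0, -30], "turn": 0, "hand": 46}
    - {"translation": [0, 0, -30], "turn": 0, "hand": 60}
    - {"translation": [0, 0, -15], "turn": 0, "hand": 85}
    - {"translation": [0, 0, 0], "turn": 0, "hand": 85}
    - {"translation": [0, 0, 0], "turn": 0, "hand": 85}

```text
clock: 29.88
tcp_pos: [540.9, 240.7, 205.6]
tool_rot: [-0.0, 1.0, 0.004, 0.001]
wrist_force: [-0.6, 0.2, 0.5]
gripper_width: 84.7
grasp_force: 0.0
```

```bash
python3 - <<'E'
from h import *
import pickle
bot.camera("wrist");c=bot.camera("wrist");s=bot.state();print(s["clock"],s["tcp_pos"],s["wrist_force"])
k=bot.camera("scene");t=bot.camera("top")
W=np.zeros((600,800,3),np.uint8);W[:300,:480]=cv2.resize(c["color"][:,:,::-1],(480,300),interpolation=cv2.INTER_AREA)
W[:300,480:]=cv2.resize(k["color"][130:210,310:395,::-1],(320,300),interpolation=cv2.INTER_CUBIC)
W[300:,:400]=cv2.resize(k["color"][215:290,190:290,::-1],(400,300),interpolation=cv2.INTER_CUBIC)
W[300:,400:]=cv2.resize(t["color"][130:220,355:475,::-1],(400,300),interpolation=cv2.INTER_CUBIC)
cv2.imwrite("pics/end.png",W)
for p in((314,160),):print()
im=c["color"];col=im.astype(int)
print("pred tip/rear px",proj(c,[[675,241.4,45],[467,239.5,52]]))
E
```

```text
29.9833 [539.8278968  239.96211578 203.45000423] [-0.41366381  0.17328521 -0.24752484]

pred tip/rear px [[318.80739512  54.23132693]
 [318.89694619 242.7372059 ]]
```

View pics/end.png

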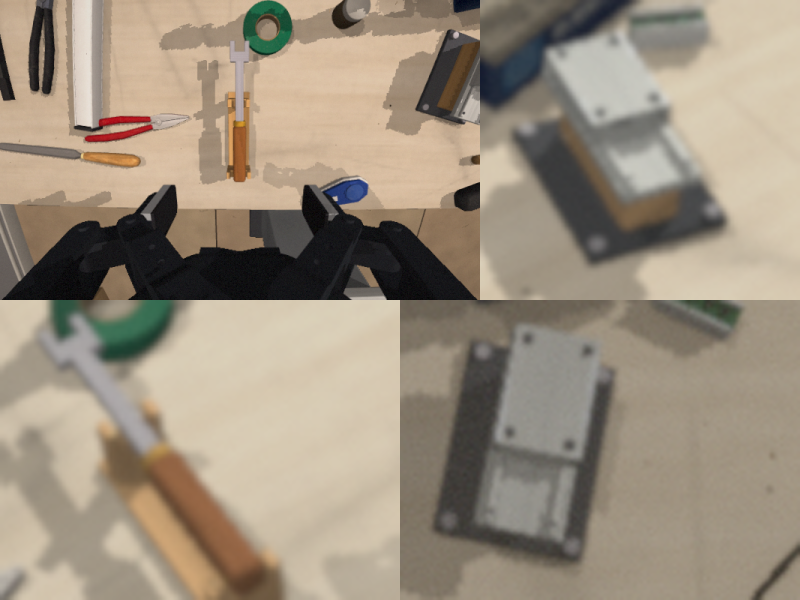

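The last picture shows the fork back on its rest: tips at (240,40) and rear at (240,181) at 0.75 scale, within about 1 px of where it lay. The deck in front of the cover is empty, and the bystanders in view look unmoved.

```bash
python3 -c "
from bench import bot
print(bot.hand_in())"
```

```text
the job is handed in; nothing more can be done
None
```

The clip is on the pin's groove, snapped through and firm against the hard stop. The highest push I read was about 8 N. The fork is back on its rest and released, and the job was handed in at about 30 s; no verdict came back.

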